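# Load two gussets into the tacking jig and clamp them

## Task

Get the bracket ready for tack welding: take the thick dark gusset and the thin bright gusset out of the sloping rack and stand each upright on the base plate in the jig (swing the clamp open first if it hangs over the slots), the thick one between the widely spaced dowels and the thin one between the closely spaced dowels, fully down; then press the red toggle handle all the way down so that the clamp holds both. Leave the rusty gusset in the rack, and do not disturb the spray can, the welding torch or the tape measure.

Things in the scene. Friction and masses are not known exactly. Their poses are not given: they have to be found in the camera images.
- rack: Fixed blue rack, 256 mm wide (y), 64 mm high, three cells in a row (y = -84, 0, +84 mm), one gusset in each; which is where varies. Origin: on the table under the gussets' foot line, which is 30 mm high. Plates lean 0.55 rad from vertical, tops towards the rack's -x (the robot's side). Walls cover a plate's lowest 32 mm in front, 24 mm behind; draw it out along its own z before turning it.
- thick_gusset: Thick dark steel plate, 16 mm thick (its x, 0 to +16), 76 mm long (y, -38 to +38), 70 mm high (z), both upper corners snipped 12 mm; 0.4 to 0.8 kg. In the rack it rests on its -x face. Origin: middle of the lower edge of that face. Grip it across the thickness at the middle of its top edge, about 12 mm below the top.
- thick_gusset_foot (a point): Centre of the thick gusset's underside; axes as the gusset's: x through the thickness, y along the length, z up the plate (leaning in the rack).
- thin_gusset: Thin bright steel plate, 10 mm thick (its x, 0 to +10), 76 mm long (y, -38 to +38), 70 mm high (z), both upper corners snipped 12 mm; 0.3 to 0.55 kg. In the rack it rests on its -x face. Origin: middle of the lower edge of that face. Grip it across the thickness at the middle of its top edge, about 12 mm below the top.
- thin_gusset_foot (a point): Centre of the thin gusset's underside; axes as the gusset's: x through the thickness, y along the length, z up the plate (leaning in the rack).
- rusty_gusset: Brown rusty gusset, 13 mm thick, 76 mm long, 70 mm high, in the remaining cell of the rack; belongs to another job and stays there. Origin as the others'.
- jig: Fixed dark plate, 220 x 140 x 10 mm, a bright base plate (100 x 92 x 8 mm, top 18 mm above the table) on it. Origin: on the table under the base plate's centre; x points to the toggle clamp (at x = 71 to 137 mm). Open, the clamp's arm and its 86 mm cross bar (along y) stand at x = 65 to 100 mm, up to 180 mm high. A seated gusset's top is 88 mm above the table.
- slot_wide (a point): Centre of the wide slot, on the base plate's top, jig y = +31 mm; axes as the jig's. Made by bullet-nosed dowels, 10 mm thick, 39 mm high: two on each side, at x = -29 and +29 mm, 18.4 mm between them for the thick gusset (1.2 mm clear each side), and one at each end (1.5 mm clear). Its length lies along x, either way round; 48 mm are free for fingers between the side dowels.
- slot_narrow (a point): Centre of the narrow slot for the thin gusset, on the base plate's top, jig y = -31 mm; axes as the jig's. Dowels as at the wide slot, but 12.4 mm apart (1.2 mm clear each side), one at each end (1.5 mm clear). Gusset's length along x, either way round.
- clamp_handle (a joint): Red toggle handle's angle, rad: 0 = level, pointing to jig +x (clamped); 1.45 = nearly upright (open); starts anywhere from 0.75 to 1.45. The clamp arm turns with it, the other way: below 1.3 it hangs over the slots in the hand's way. Swung down the handle brings the arm onto the gussets' tops. It stays where it is left; 3 to 6 N at the grip move it.
- handle_pivot (a point): Hinge axis of the handle (along jig y), 112 mm from the jig's origin along its x, 96 mm high; axes as the jig's.
- handle_grip (a point): On the axis of the round red grip (16 mm thick, 34 to 98 mm from the pivot), 80 mm from the pivot; x points along the handle to its free end. Can be pinched from above across jig y, and turns between the fingers as the handle swings.
- spray_can: Tall white and blue spray can, 66 mm in diameter, 212 mm high, standing behind the work; origin at the centre of its foot. Bystander.
- mig_torch: Welding torch lying in front of the rack, 289 mm long (its y), 112 mm wide, 45 mm high; origin under its centre. Bystander.
- tape_measure: Yellow tape measure, 34 x 74 x 64 mm, left of the jig; origin under its centre. Bystander.

How it is judged:
On the way:
1. both gussets stand fully down in their slots, the clamp still open (distance between thick_gusset_foot and slot_wide below 0.005 m and angle between each of thick_gusset_foot, thin_gusset_foot's own z axis and vertical below 0.06 rad and angle between the y axis of thick_gusset_foot and the x axis of slot_wide, either way round below 0.08 rad and distance between thin_gusset_foot and slot_narrow below 0.005 m and angle between the y axis of thin_gusset_foot and the x axis of slot_narrow, either way round below 0.08 rad and value of joint clamp_handle above 0.6 rad), for 0.2 s.
At the end, for the whole second after the job is handed in: Thick gusset in the wide slot, thin one in the narrow slot: feet within 5 mm of the slot centres, upright within 0.06 rad, in line within 0.08 rad, at rest; handle below 0.12 rad; rusty gusset within 12 mm, spray can, torch and tape measure within 25 mm of their starts (distance between thick_gusset_foot and slot_wide below 0.005 m and angle between each of thick_gusset_foot, thin_gusset_foot's own z axis and vertical below 0.06 rad and angle between the y axis of thick_gusset_foot and the x axis of slot_wide, either way round below 0.08 rad and distance between thin_gusset_foot and slot_narrow below 0.005 m and angle between the y axis of thin_gusset_foot and the x axis of slot_narrow, either way round below 0.08 rad and linear speed of each of thick_gusset, thin_gusset below 0.02 m/s and value of joint clamp_handle below 0.12 rad and not (distance of spray_can from where it was at the start of the episode above 0.025 m) and not (distance of mig_torch from where it was at the start of the episode above 0.025 m) and not (distance of tape_measure from where it was at the start of the episode above 0.025 m) and not (distance of rusty_gusset from where it was at the start of the episode above 0.012 m)); the robot touches nothing.
It fails at once if the rusty gusset is moved by more than 12 mm (distance of rusty_gusset from where it was at the start of the episode above 0.012 m).
It fails at once if the spray can is moved by more than 25 mm (distance of spray_can from where it was at the start of the episode above 0.025 m).
It fails at once if the welding torch is moved by more than 25 mm (distance of mig_torch from where it was at the start of the episode above 0.025 m).
It fails at once if the tape measure is moved by more than 25 mm (distance of tape_measure from where it was at the start of the episode above 0.025 m).
It also fails if it takes over 72 s, if anything falls off the work surface, if the arm or the gripper's body presses on something with over 40 N, if the wrist force passes 120 N, or if a joint passes its speed limit or range.

## Robot

A 6-joint arm with a two-finger parallel gripper is mounted at the origin on a cart in front of the work surface, level with it; the furniture and walls round the work are solid. World frame = base frame: x ahead of the robot, y to its left, z up, the work surface at z = 0. Lengths are in m, angles in rad, forces in N, time in s.
With the tool pointing down it reaches from about 0.35 to 0.975 m from the base axis. Payload 4.9 kg.
Tool frame: the origin (TCP) lies midway between the tips of the shut fingers; the grasp point (between the pads) lies 19 mm behind it (ctrl.tcp_to_grasp is the distance from the TCP to the grasp point, in m); z points along the fingers, y is the line along which they close (so a half turn about z gives the same grasp; the last joint's range is limited). The gripper opens to 85 mm and grips with 20 to 120 N. Pads are 22 mm wide; open, the fingers measure 114 mm over their backs; the gripper's body (76 mm by 85 mm) begins 54 mm behind the grasp point. The pads swing forward as they close: fully open they stand 13 mm farther back than shut.
Start: joints at [1.11, 0.053, 1.613, -0, 1.476, -0.119], TCP at [0.209, 0.589, 0.231] pointing down, gripper open.
Joint ranges: [-3.01, 3.01], [-1.01, 2.22], [0.06, 2.58], [-1.02, 4.17], [0.09, 2.62], [-3.14, 3.14]. Speed limits (rad/s): [2.57, 2.57, 3.14, 3.14, 3.14, 3.14].

## Interface

Orientations are given as a rotation vector (axis times angle).
In Python, from station import ctrl, get_image, camera_params gives the robot as it stands (ctrl), with the cameras as plain functions.
- The arm moves only by the tool step_hand, called after "Call:" as name([rows], argument=value, ...), one row to a line, values as JSON. Schema: {"type":"object","properties":{"offsets":{"type":"array","items":{"type":"array","items":{"type":"number"},"minItems":7,"maxItems":7},"minItems":1,"maxItems":20},"grip_n":{"type":"number"},"only":{"type":"string"},"quiet":{"type":"boolean"},"lines":{"type":"string"}},"required":["offsets"],"additionalProperties":false}. offsets is a list of rows, 1 to 20 of them, each of 7 numbers: the finger opening in m, then dx, dy, dz in m, then a rotation vector rx, ry, rz in rad; each row is the pose to reach, as a shift and turn from the pose commanded when the call began, along the tool's axes at that moment; what a row does not reach only later rows make up. A row lasts 1/12 s, in which the tool goes at most 0.0417 m and 0.125 rad, less where a joint would pass 70% of its speed; a pose out of reach is approached as far as the arm can. The fingers move at their own pace and stop on an object; grip_n is the grip in N (left out, the last holds). Time passes only in rows, so rows that do not move let the fingers close. The tool returns the time, the measured TCP pose, the force, the opening and the grip force at its end. only (a regular expression) keeps the lines of the reply that match it, lines (a string "A,B") keeps lines A to B, and quiet returns only ok. Input that does not fit is refused with a message, and nothing moves.
- ctrl.get_obs(): the state, without advancing time (a new reading comes with each control period).
- get_image(name): name is "side" or "top" or "wrist"; returns the picture (400x640x3 uint8, red, green, blue); there is no depth.
- camera_params(name): a dict with "fx", "fy", "cx", "cy" (pixels), "T" (4x4, takes a point from camera to world coordinates); the wrist camera has in their place "tool_from_camera" (4x4, takes a point from camera to tool coordinates, whose origin is the TCP and whose axes are the flange's). Camera axes: x right, y down, z forward; pixel columns grow to the right and rows downward; lengths in m; the calibration is good to about 2 mm. A picture is of the moment at which its call begins: read the wrist's pose just before it. camera_params takes no time and is no camera call.
- ctrl.finish_job(): hands the job in; it is judged then, once.
The state is a dict: "t": time; "q": joint angles; "dq": joint speeds; "effort": joint torques, N m; "tool_pos": TCP position; "tool_rot": TCP orientation; "contact_force": force on the tool from outside, world axes, zero at the start; "wrist_torque": the same for the moment, N m; "opening": finger opening in m; "grip_force": force on a finger pad.
Only numpy, scipy, OpenCV 4.12 (cv2) and the standard library are available. Lean on these libraries where they do the work, as an engineer would, in place of code of your own. Each camera call takes 0.05 s, during which the arm holds its last target. There are 200 camera calls.

## Working session

There is one attempt and no reset: what is moved stays moved. The work goes in short steps, Python scripts to look and compute and a tool call to move; the robot and the scene stay as the last step left them, time stands still between calls to the robot, and variables do not carry over. Pictures are saved under pics/ and viewed, at most 10 in all, crops included, and the job is handed in when it is done.

```bash
ls; mkdir -p pics; python3 - <<'E'
from station import ctrl, get_image, camera_params
import cv2,numpy as np
print(ctrl.get_obs())
for n in ["side","top","wrist"]:
    im=get_image(n); cv2.imwrite(f"pics/{n}0.png",im[:,:,::-1])
    print(n,{k:np.round(v,4).tolist() for k,v in camera_params(n).items()})
E
```

```text
pics
station.py
{'t': 0.0, 'q': array([ 1.10998672e+00,  5.33785491e-02,  1.61426360e+00,  1.37462042e-05,
        1.47596852e+00, -1.18994266e-01]), 'dq': array([-0.00098444, -0.00033544,  0.00194593, -0.00157775,  0.00032329,
       -0.00133394]), 'effort': array([-1.71230590e-04, -3.93691134e+01, -3.70174062e+01, -2.07357944e-04,
        7.12971363e-03, -7.77281429e-06]), 'tool_pos': array([0.20922221, 0.58830286, 0.23006771]), 'tool_rot': array([-5.34213681e-01, -3.09523898e+00,  3.03090619e-03]), 'contact_force': array([-1.03268815, -0.35830022,  0.16879896]), 'wrist_torque': array([0.00103904, 0.01617663, 0.01818891]), 'grip_force': 0.0, 'opening': 0.08565133568681509}
side {'fx': 428.1677, 'fy': 428.1677, 'cx': 316.9541, 'cy': 198.4516, 'T': [[0.9999, 0.0031, -0.0126, 0.5547], [0.012, -0.5871, 0.8094, -0.9956], [-0.0049, -0.8095, -0.5871, 0.8453], [0.0, 0.0, 0.0, 1.0]]}
top {'fx': 365.0884, 'fy': 365.0884, 'cx': 324.9916, 'cy': 197.8794, 'T': [[0.0089, -0.9946, 0.1032, 0.3882], [-0.9999, -0.0101, -0.0113, 0.0466], [0.0123, -0.1031, -0.9946, 1.2053], [0.0, 0.0, 0.0, 1.0]]}
wrist {'fx': 319.6652, 'fy': 319.6652, 'cx': 321.7017, 'cy': 195.3053, 'tool_from_camera': [[-0.0008, -0.9645, -0.2639, 0.0666], [1.0, -0.0007, -0.0004, 0.0002], [0.0002, -0.2639, 0.9645, -0.1435], [0.0, 0.0, 0.0, 1.0]]}
```

View pics/side0.png

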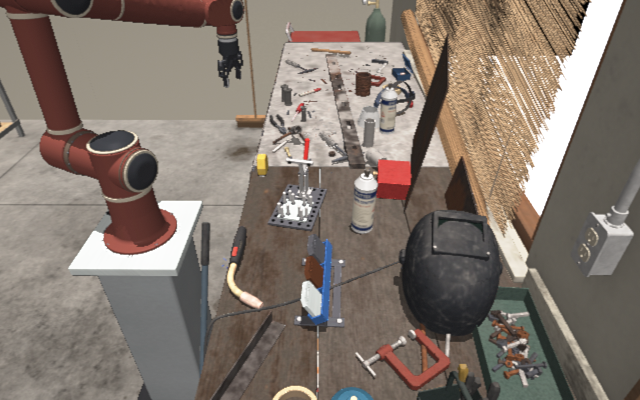

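View pics/top0.png

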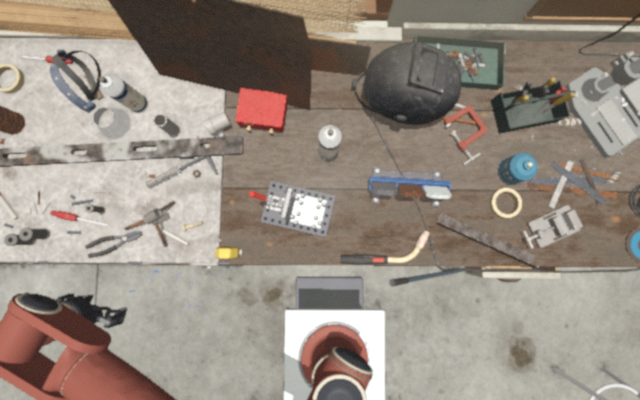

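The side view shows the jig at about (300,206), with the clamp standing behind it and its red handle at (306,150). The rack is at about (325,280), the torch at (243,265), the can at (363,205) and the tape at (262,165). The top view shows the jig at (298,208) with its handle at (257,195) pointing left (+y). In the rack at (410,188), the thick gusset is on the left (383,189), the rusty one in the middle (411,191) and the thin one on the right (438,192).

```bash
cat > h.py <<'E'
import numpy as np,cv2
from scipy.spatial.transform import Rotation as R
from station import ctrl, get_image, camera_params
def ray(c,uv,T=None):
    p=camera_params(c); T=np.array(p["T"]) if T is None else T
    d=T[:3,:3]@np.array([(uv[0]-p["cx"])/p["fx"],(uv[1]-p["cy"])/p["fy"],1]); return T[:3,3],d
def atz(c,uv,z,T=None):
    o,d=ray(c,uv,T); return o+d*(z-o[2])/d[2]
def tri(rays):
    A=np.zeros((3,3));b=np.zeros(3)
    for o,d in rays:
        d=d/np.linalg.norm(d);P=np.eye(3)-np.outer(d,d);A+=P;b+=P@o
    x=np.linalg.solve(A,b); return x,[np.linalg.norm(np.cross(x-o,d/np.linalg.norm(d))) for o,d in rays]
def toolT(o=None):
    o=o or ctrl.get_obs();T=np.eye(4);T[:3,:3]=R.from_rotvec(o["tool_rot"]).as_matrix();T[:3,3]=o["tool_pos"];return T
def wristshot(name):
    T=toolT()@np.array(camera_params("wrist")["tool_from_camera"]); im=get_image("wrist")
    cv2.imwrite(f"pics/{name}.png",im[:,:,::-1]); np.save(f"pics/{name}.npy",T); return T
def proj(c,X,T=None):
    p=camera_params(c);T=np.array(p["T"]) if T is None else T
    q=np.linalg.inv(T)@np.append(X,1);return np.array([p["fx"]*q[0]/q[2]+p["cx"],p["fy"]*q[1]/q[2]+p["cy"]])
def delta(pos,rot):
    """shift and rotvec in tool axes from the present pose"""
    T=toolT();r=T[:3,:3]
    return np.round(r.T@(np.array(pos)-T[:3,3]),4),np.round(R.from_matrix(r.T@rot).as_rotvec(),4)
E
python3 - <<'E'
from h import *
for n,uv,z in [("jig",(298,208),.02),("handle",(257,195),.16),("rack",(410,188),.05),("thick top",(384,193),.08),("thin top",(438,194),.08),("can",(329,142),.2),("tape",(228,253),.05),("torch l",(345,259),.02),("torch r",(425,238),.03)]: print(n,atz("top",uv,z).round(3))
T=toolT();print(T.round(3))
a=cv2.imread("pics/top0.png")[145:270,210:460];b=cv2.imread("pics/side0.png")[125:335,225:390]
a=cv2.resize(a,None,fx=3.2,fy=3.2,interpolation=2);cv2.imwrite("pics/topc.png",a)
E
```

```text
jig [0.477 0.121 0.02 ]
handle [0.503 0.23  0.16 ]
rack [ 0.543 -0.238  0.05 ]
thick top [ 0.522 -0.15   0.08 ]
thin top [ 0.521 -0.318  0.08 ]
can [0.651 0.025 0.2  ]
tape [0.332 0.335 0.05 ]
torch l [ 0.315 -0.033  0.02 ]
torch r [ 0.384 -0.289  0.03 ]
[[-0.942  0.335 -0.001  0.209]
 [ 0.335  0.942 -0.001  0.588]
 [ 0.    -0.002 -1.     0.23 ]
 [ 0.     0.     0.     1.   ]]
```

```bash
python3 -c "
from h import *
print(delta([.43,.15,.32],np.diag([-1,1,-1.])))
print(delta([.43,.05,.32],np.diag([-1,1,-1.])))"
```

```text
(array([-0.3549, -0.3392, -0.0892]), array([-0.0015, -0.0005, -0.3418]))
(array([-0.3884, -0.4334, -0.0891]), array([-0.0015, -0.0005, -0.3418]))
```

View pics/topc.png

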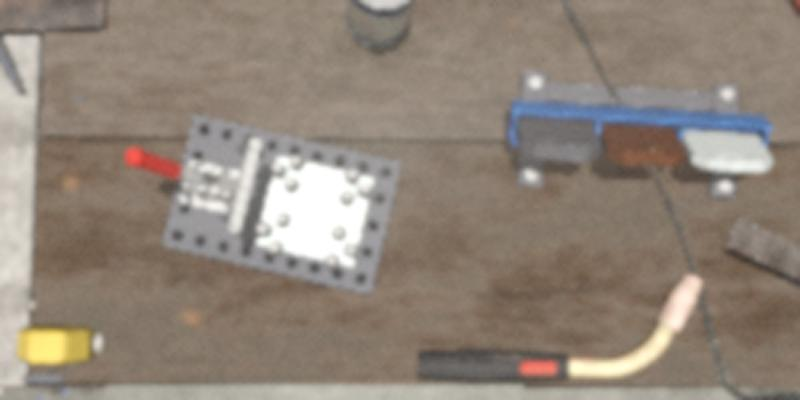

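This crop of the top view shows the jig turned about 12°, with the cross bar just beside the dowels at crop (245,190), so it may hang slightly over the slots. The gussets from left to right are thick, rusty, thin. Next I bring the wrist camera over the jig.

Call:
step_hand([
  [0.085,-0.025,-0.025,-0.045,0,0,0],
  [0.085,-0.05,-0.05,-0.0891,0,0,-0.03],
  [0.085,-0.08,-0.075,-0.0891,0,0,-0.06],
  [0.085,-0.11,-0.1,-0.0891,0,0,-0.1],
  [0.085,-0.14,-0.13,-0.0891,0,0,-0.15],
  [0.085,-0.17,-0.155,-0.0891,0,0,-0.2],
  [0.085,-0.2,-0.185,-0.0891,0,0,-0.25],
  [0.085,-0.23,-0.215,-0.0891,0,0,-0.3],
  [0.085,-0.26,-0.24,-0.0891,0,0,-0.3418],
  [0.085,-0.29,-0.27,-0.0891,0,0,-0.3418],
  [0.085,-0.32,-0.3,-0.0891,0,0,-0.3418],
  [0.085,-0.345,-0.33,-0.0891,0,0,-0.3418],
  [0.085,-0.355,-0.339,-0.0891,0,0,-0.3418],
  [0.085,-0.355,-0.339,-0.0891,0,0,-0.3418],
  [0.085,-0.355,-0.339,-0.0891,0,0,-0.3418],
  [0.085,-0.355,-0.339,-0.0891,0,0,-0.3418],
])

```text
t: 1.48
tool_pos: [0.4301, 0.1507, 0.3202]
tool_rot: [-0.0, -3.141, -0.001]
contact_force: [0.3, 0.1, -0.1]
opening: 0.0851
grip_force: 0.0
```

```bash
python3 -c "
from h import *
wristshot('w1')"
```

```text
(no output)
```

View pics/w1.png

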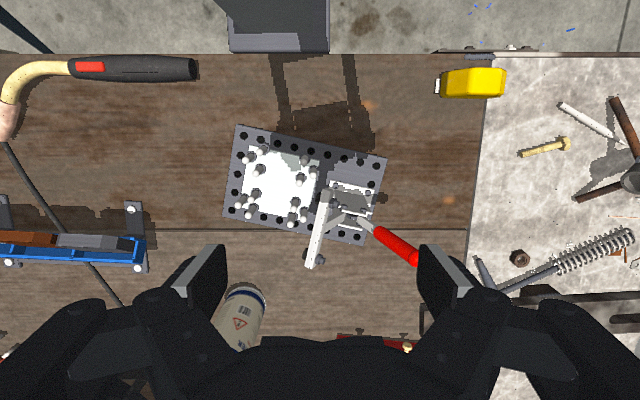

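The wrist picture is upside down (down is +x, right is +y). The jig plate's corners are at about (238,125), (386,158), (363,243), (223,214), the base plate's centre is at (280,180), and the cross bar runs from (325,165) to (313,265), so the clamp is not hanging fully over the slots. The red handle runs from (375,230) to (420,262). Next come two more camera places, which also take in the rack.

Call:
step_hand([
  [0.085,-0.01,-0.04,0,0,0,0],
  [0.085,-0.01,-0.08,0,0,0,0],
  [0.085,-0.01,-0.12,0,0,0,0],
  [0.085,-0.01,-0.15,0,0,0,0],
  [0.085,-0.01,-0.15,0,0,0,0],
  [0.085,-0.01,-0.15,0,0,0,0],
  [0.085,-0.01,-0.15,0,0,0,0],
])

```text
t: 2.12
tool_pos: [0.4403, 0.0017, 0.3204]
tool_rot: [-0.003, 3.142, 0.001]
contact_force: [-0.7, -0.4, 1.3]
opening: 0.085
grip_force: 0.0
```

```bash
python3 -c "
from h import *
wristshot('w2')"
```

Call:
step_hand([
  [0.085,-0.01,-0.04,0.015,0,0,0],
  [0.085,-0.02,-0.08,0.03,0,0,0],
  [0.085,-0.03,-0.12,0.045,0,0,0],
  [0.085,-0.03,-0.16,0.06,0,0,0],
  [0.085,-0.03,-0.2,0.06,0,0,0],
  [0.085,-0.03,-0.23,0.06,0,0,0],
  [0.085,-0.03,-0.23,0.06,0,0,0],
  [0.085,-0.03,-0.23,0.06,0,0,0],
  [0.085,-0.03,-0.23,0.06,0,0,0],
])

```text
t: 2.92
tool_pos: [0.4709, -0.2281, 0.2603]
tool_rot: [0.003, -3.142, -0.001]
contact_force: [0.2, 0.7, 0.0]
opening: 0.0852
grip_force: 0.0
```

```bash
python3 -c "
from h import *
wristshot('w3')
a=cv2.imread('pics/w2.png');b=cv2.imread('pics/w3.png')
c=np.vstack([cv2.resize(a[95:275,:],(800,225)),cv2.resize(b[60:350],(800,362))]);cv2.imwrite('pics/w23.png',c)"
```

```text
(no output)
```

View pics/w23.png

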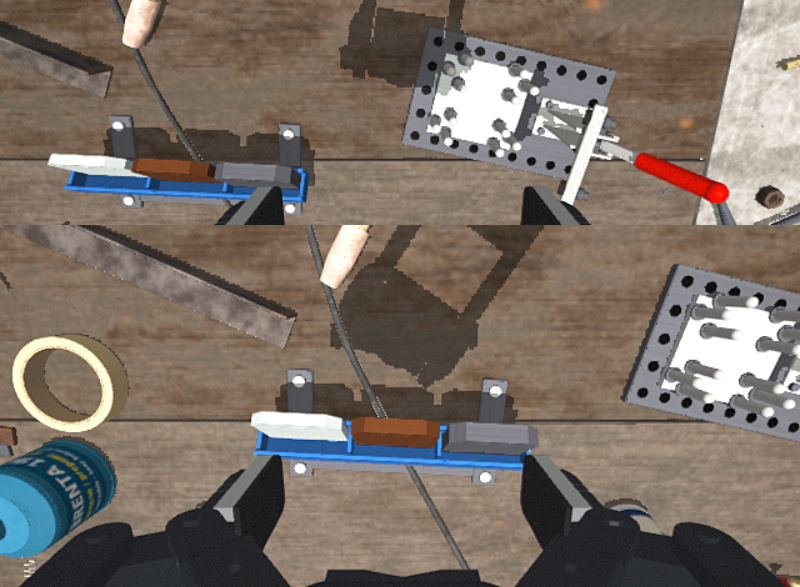

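Upper part (second place): the jig with its bar at (585,150) and handle grip from (640,165) to (718,192), and the rack at (180,175). Lower part (third place): thin gusset at (300,427), rusty at (397,432) and thick at (490,437); half the jig is at right. I fit edge models to these views.

```bash
cat > fit.py <<'E'
from h import *
from scipy.optimize import least_squares
from scipy.ndimage import map_coordinates
V={n:(cv2.imread(f'pics/{n}.png'),np.load(f'pics/{n}.npy')) for n in ['w1','w2','w3']}
p=camera_params('wrist');f,cx,cy=p['fx'],p['cx'],p['cy']
DT={n:cv2.distanceTransform(255-cv2.Canny(cv2.GaussianBlur(a,(3,3),0),40,110),cv2.DIST_L2,5) for n,(a,T) in V.items()}
def pr(X,T):
    q=(X-T[:3,3])@T[:3,:3]; return np.c_[f*q[:,0]/q[:,2]+cx,f*q[:,1]/q[:,2]+cy]
def seg(P,n=40):
    P=np.array(P,float);return np.vstack([P[i]+np.linspace(0,1,n)[:,None]*(P[(i+1)%len(P)]-P[i]) for i in range(len(P))])
def cost(X,views,clip=6):
    r=[]
    for v in views:
        u=pr(X,V[v][1]);r.append(np.minimum(map_coordinates(DT[v],[u[:,1],u[:,0]],order=1,mode='nearest'),clip))
    return np.concatenate(r)
def fit(model,x0,views,sc,n=60,seed=0):
    rng=np.random.default_rng(seed);best=None
    for k in range(n):
        s=x0+(rng.normal(size=len(x0))*sc if k else 0)
        r=least_squares(lambda x:cost(model(x),views),s,x_scale=sc,diff_step=None,loss='soft_l1')
        if best is None or r.cost<best.cost:best=r
    return best
def Rz(a):return R.from_euler('z',a).as_matrix()
def rect(x0,x1,y0,y1,z):return [[x0,y0,z],[x1,y0,z],[x1,y1,z],[x0,y1,z]]
base=seg(rect(-.05,.05,-.046,.046,.018))
def jig(x):
    outer=seg(rect(x[4]-.11,x[4]+.11,-.07,.07,.010))
    return np.vstack([base,outer])@Rz(x[2]).T+[x[0],x[1],x[3]]
def gus(t,snip=.012):
    P=lambda X:[[X,-.038,.034],[X,-.038,.058],[X,-.026,.07],[X,.026,.07],[X,.038,.058],[X,.038,.034]]
    a=seg(P(t),20)[:100];b=seg(P(0),20)[20:80]   # upper face, and the lower face's top rim
    A=np.vstack([a,b])
    L=R.from_euler('y',-.55).as_matrix()
    return lambda x:A@(Rz(x[3])@L).T+[x[0],x[1],x[2]]
if __name__=='__main__':
    uv=lambda u,v:(u/1.25,(v-225)/1.25+60)
    j0=atz('wrist',(382,180),.018,V['w2'][1])
    print('j0',j0)
    r=fit(jig,np.array([j0[0],j0[1],1.355,0,.04]),['w1','w2'],np.array([.004,.004,.03,.002,.01]))
    print('jig',r.x.round(4),'rms',np.sqrt(np.mean(cost(jig(r.x),['w1','w2'])**2)).round(2)); np.save('jig.npy',r.x)
    for nm,t,c in [('thick',.016,(490,437)),('thin',.010,(300,427)),('rusty',.013,(397,432))]:
        g0=atz('wrist',uv(*c),.085,V['w3'][1]);m=gus(t)
        vs=['w3'] if nm=='thick' else ['w2','w3']
        vs=['w2','w3']
        r=fit(m,np.array([g0[0]+.025,g0[1],.03,-.036]),vs,np.array([.005,.003,.003,.02]))
        print(nm,r.x.round(4),'rms',np.sqrt(np.mean(cost(m(r.x),vs)**2)).round(2)); np.save(nm+'.npy',r.x)
    out=[]
    for v,(x0,y0) in [('w2',(300,90)),('w2',(20,150)),('w3',(190,190))]:
        im=V[v][0].copy();im=cv2.resize(im,None,fx=3,fy=3,interpolation=cv2.INTER_CUBIC)
        for m,n in [(jig,'jig'),(gus(.016),'thick'),(gus(.01),'thin')]:
            for u in pr(m(np.load(n+'.npy')),V[v][1]):cv2.circle(im,tuple(int(round(i*3+1)) for i in u),1,(0,255,0) if n!='thin' else (0,0,255),-1)
        j=np.load('jig.npy');J=Rz(j[2])
        D=[[sx*.029,y+s*w,.057] for sx in(-1,1) for y,w in((.031,.0142),(-.031,.0112)) for s in(-1,1)]+[[sx*.0445,y,.057] for sx in(-1,1) for y in(.031,-.031)]
        for u in pr(np.array(D)@J.T+[j[0],j[1],j[3]],V[v][1]):cv2.circle(im,tuple(int(round(i*3+1)) for i in u),3,(255,0,255),-1)
        out.append(im[3*y0:3*y0+(400 if v=='w2' and x0==300 else 200),3*x0:3*x0+780])
    print([o.shape for o in out]); 
    w=min(o.shape[1] for o in out);cv2.imwrite('pics/ov.png',np.vstack([o[:,:w] for o in out])[:800])
    o=cv2.imread('pics/ov.png');cv2.imwrite('pics/ov.png',cv2.resize(o,(int(w*.75),600)))
E
python3 fit.py
```

```text
j0 [0.47297183 0.08799206 0.018     ]
jig [ 4.6880e-01  8.8700e-02  1.3498e+00 -1.0000e-04  3.5300e-02] rms 0.99
thick [ 0.5517 -0.1514  0.0297 -0.0584] rms 1.37
thin [ 0.5423 -0.3187  0.0311 -0.051 ] rms 0.53
rusty [ 0.5472 -0.2353  0.0298 -0.0541] rms 1.43
[(400, 780, 3), (200, 780, 3), (200, 780, 3)]
```

View pics/ov.png

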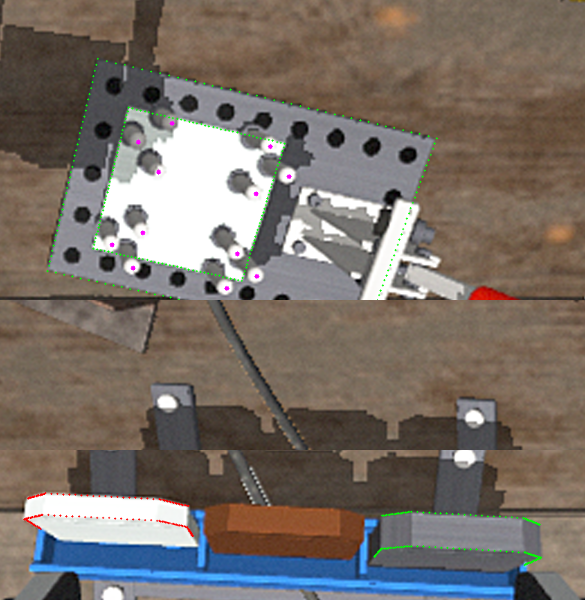

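The overlay fits. The jig outlines and the predicted dowel tips (magenta) lie on the pictured tips, and both gusset outlines (red and green) match. Gusset spacing is 0.1676 m against 0.168 expected, foot height is 0.030 and the jig's z error is about 0. Now I work out the handle angle and the grasp poses.

```bash
cat > plan.py <<'E'
from h import *
Rz=lambda a:R.from_euler('z',a).as_matrix()
j=np.load('jig.npy');J=Rz(j[2]);jo=np.array([j[0],j[1],0])
jw=lambda x,y,z:J@np.array([x,y,z])+jo
def rackpose(g): # gusset frame in the rack
    return Rz(-.055)@R.from_euler('y',-.55).as_matrix(),g[:3]
def grasp(nm,t,below=.012,sgn=1,x=None):
    """tool rot & TCP to hold the gusset at its top; tool y = sgn*gusset x"""
    G,o=rackpose(np.load(nm+'.npy'))
    z=-G[:,2];y=sgn*G[:,0];Rt=np.c_[np.cross(y,z),y,z]
    P=o+G@np.array([t/2,0,.07-below]);return Rt,P+z*.019
E
python3 - <<'E'
from plan import *
T2=np.load('pics/w2.npy')
X,e=tri([ray('wrist',(574.5,248.5),T2),ray('top',(251.9,194)),ray('side',(306,143))])
print('tip',X,e,'in jig',J.T@(X-jo)); d=J.T@(X-jo)-[.112,0,.096];print('len',np.hypot(d[0],d[2]),'ang',np.arctan2(d[2],d[0]))
X,e=tri([ray('wrist',(574.5,248.5),T2),ray('top',(251.9,194))]);print(J.T@(X-jo),e)
print(ctrl.get_obs()['q'].round(2),ctrl.tcp_to_grasp)
for n,t in(('thick',.016),('thin',.01)):
    for s in(1,-1):
        Rt,P=grasp(n,t,sgn=s);print(n,s,P.round(4),(P-Rt[:,2]*.08).round(3),delta(P-Rt[:,2]*.08,Rt),Rt.round(2).tolist())
a=cv2.imread('pics/side0.png')[125:240,255:345];b=cv2.imread('pics/w1.png')[140:280,210:440]
cv2.imwrite('pics/h.png',np.hstack([cv2.resize(a,(391,500),interpolation=2)[:500],cv2.resize(b,(409,249),interpolation=2).repeat(1,0) if 0 else cv2.copyMakeBorder(cv2.resize(b,(409,249),interpolation=2),0,251,0,0,0)]))
E
```

```text
tip [0.50323744 0.24342023 0.17511775] [np.float64(0.005290679712589682), np.float64(0.001590901831423309), np.float64(0.004759274045891576)] in jig [0.15847226 0.00028119 0.17511775]
len 0.09175668290894518 ang 1.03970715493917
[0.15514577 0.00062218 0.18609037] [np.float64(0.0006787278301238699), np.float64(0.0006787278301237983)]
[-0.59 -0.21  1.81  0.    1.54 -2.17] 0.0187
thick 1 [ 0.5381 -0.1507  0.0671] [ 0.496 -0.148  0.135] (array([-0.0256,  0.0793,  0.1253]), array([-0.4212, -0.4469,  1.5831])) [[0.05, 0.85, 0.52], [1.0, -0.05, -0.03], [0.0, 0.52, -0.85]]
thick -1 [ 0.5381 -0.1507  0.0671] [ 0.496 -0.148  0.135] (array([-0.0256,  0.0793,  0.1253]), array([ 0.4401, -0.4148, -1.4719])) [[-0.05, -0.85, 0.52], [-1.0, 0.05, -0.03], [0.0, -0.52, -0.85]]
thin 1 [ 0.5263 -0.3179  0.067 ] [ 0.484 -0.316  0.135] (array([-0.0133, -0.0878,  0.1253]), array([-0.4212, -0.4469,  1.5831])) [[0.05, 0.85, 0.52], [1.0, -0.05, -0.03], [0.0, 0.52, -0.85]]
thin -1 [ 0.5263 -0.3179  0.067 ] [ 0.484 -0.316  0.135] (array([-0.0133, -0.0878,  0.1253]), array([ 0.4401, -0.4148, -1.4719])) [[-0.05, -0.85, 0.52], [-1.0, 0.05, -0.03], [0.0, -0.52, -0.85]]
```

```bash
cat >> plan.py <<'E'
Rj=np.c_[J[:,0],-J[:,1],[0,0,-1]]  # tool down, tool x = jig x
E
python3 - <<'E'
from plan import *
for x,z in((.2,.26),(.2,.15),(.144,.15)):print(jw(x,0,z).round(4),delta(jw(x,0,z),Rj))
E
```

```text
[0.5126 0.2839 0.26  ] (array([-0.043 ,  0.5116,  0.0007]), array([ 5.0000e-04, -3.0000e-04,  1.7944e+00]))
[0.5126 0.2839 0.15  ] (array([-0.043 ,  0.5115,  0.1107]), array([ 5.0000e-04, -3.0000e-04,  1.7944e+00]))
[0.5003 0.2292 0.15  ] (array([-0.0306,  0.4569,  0.1107]), array([ 5.0000e-04, -3.0000e-04,  1.7944e+00]))
```

Call:
step_hand([
  [0,0,0.035,0,0,0,0.12],
  [0,0,0.07,0,0,0,0.24],
  [0,0,0.105,0,0,0,0.36],
  [0,0,0.14,0,0,0,0.48],
  [0,0,0.175,0,0,0,0.6],
  [0,0,0.21,0,0,0,0.72],
  [0,0,0.245,0,0,0,0.84],
  [0,-0.01,0.28,0,0,0,0.96],
  [0,-0.015,0.315,0,0,0,1.08],
  [0,-0.02,0.35,0,0,0,1.2],
  [0,-0.025,0.385,0,0,0,1.32],
  [0,-0.03,0.42,0,0,0,1.44],
  [0,-0.035,0.455,0,0,0,1.56],
  [0,-0.04,0.485,0,0,0,1.68],
  [0,-0.043,0.5116,0,0,0,1.7944],
  [0,-0.043,0.5116,0.03,0,0,1.7944],
  [0,-0.043,0.5116,0.07,0,0,1.7944],
  [0,-0.043,0.5116,0.1107,0,0,1.7944],
  [0,-0.043,0.5116,0.1107,0,0,1.7944],
  [0,-0.043,0.5116,0.1107,0,0,1.7944],
])

```text
t: 4.63
tool_pos: [0.5104, 0.2827, 0.1475]
tool_rot: [-2.451, -1.962, 0.009]
contact_force: [-0.1, 0.2, 0.6]
opening: -0.0002
grip_force: 0.0
```

```bash
python3 -c "
from plan import *
print(delta(jw(.144,0,.15),Rj))"
```

```text
(array([-0.0544,  0.0019, -0.0024]), array([-0.0049,  0.0031, -0.0001]))
```

Call:
step_hand([
  [0,-0.015,0,0,0,0,0],
  [0,-0.03,0,0,0,0,0],
  [0,-0.038,0,0,0,0,0],
  [0,-0.046,0,0,0,0,0],
  [0,-0.051,0,0,0,0,0],
  [0,-0.056,0,0,0,0,0],
  [0,-0.056,0,0,0,0,0],
])

```text
t: 5.22
tool_pos: [0.5024, 0.2268, 0.1528]
tool_rot: [2.455, 1.957, 0.007]
contact_force: [0.6, 2.0, 6.7]
opening: -0.0003
grip_force: 0.6
```

```bash
python3 -c "
from plan import *
print(J.T@(toolT()[:3,3]-jo))"
```

```text
[ 0.14206824 -0.00249961  0.15284026]
```

Call:
step_hand([
  [0,0.02,0,0,0,0,0],
  [0,0.05,0,0,0,0,0],
  [0,0.06,0,-0.04,0,0,0],
  [0,0.06,0,-0.08,0,0,0],
  [0,0.06,0,-0.11,0,0,0],
  [0.045,0.06,0,-0.11,0,0,0],
])

```text
t: 5.72
tool_pos: [0.5174, 0.2863, 0.2689]
tool_rot: [2.452, 1.956, 0.019]
contact_force: [-0.3, 0.1, 2.0]
opening: 0.0109
grip_force: 0.0
```

```bash
python3 - <<'E'
from plan import *
a=get_image('top');cv2.imwrite('pics/top1.png',a[:,:,::-1]);b=get_image('side');cv2.imwrite('pics/side1.png',b[:,:,::-1])
wristshot('w4')
for t in(1.1,1.3,1.45):
    X=jw(.112+.098*np.cos(t),0,.096+.098*np.sin(t));print(t,proj('top',X),proj('side',X))
for n in('top1','side1'):
    im=cv2.imread(f'pics/{n}.png').astype(int);m=(im[:,:,2]>140)&(im[:,:,1]<60)&(im[:,:,0]<60)
    v,u=np.nonzero(m);s=(u>235)&(u<320)&(v>130)&(v<230);print(n,[(int(a),int(b)) for a,b in zip(u[s],v[s])][:60:4])
E
```

```text
1.1 [251.56910784 194.00346378] [306.63824572 139.79962572]
1.3 [257.44015725 195.20296177] [305.1742489  140.47309097]
1.45 [262.29383883 196.26882794] [304.00923057 141.78582894]
top1 []
side1 [(303, 143), (303, 144), (304, 145), (305, 146), (303, 148), (304, 149), (305, 150), (303, 152), (305, 160)]
```

Call:
step_hand([
  [0.045,-0.03,0,-0.003,0,0,0],
  [0.045,-0.07,0,-0.003,0,0,0],
  [0.045,-0.11,0,-0.003,0,0,0],
  [0.045,-0.15,0,-0.003,0,0,0],
  [0.045,-0.19,0,-0.003,0,0,0],
  [0.045,-0.23,0,-0.003,0,0,0],
  [0.045,-0.23,0,-0.003,0,0,0],
  [0.045,-0.23,0,-0.003,0,0,0],
])

```text
t: 6.53
tool_pos: [0.4618, 0.0595, 0.2604]
tool_rot: [-2.458, -1.953, 0.005]
contact_force: [-1.5, 0.0, 0.1]
opening: 0.0451
grip_force: 0.0
```

```bash
python3 - <<'E'
from plan import *
Rt,P=grasp('thick',.016)
print(delta(P-Rt[:,2]*.08,Rt))
im=get_image('top');cv2.imwrite('pics/top2.png',im[:,:,::-1]);im=im.astype(int)
m=(im[:,:,0]>140)&(im[:,:,1]<70)&(im[:,:,2]<70);v,u=np.nonzero(m);s=(u>235)&(u<320)&(v>130)&(v<230)
print(u[s].min() if s.any() else None,v[s].mean() if s.any() else None)
E
```

```text
(array([-0.1945,  0.0811,  0.1251]), array([-0.5522,  0.0484, -0.1687]))
264 197.83333333333334
```

Call:
step_hand([
  [0.045,-0.035,0.01,0,-0.11,0.01,-0.03],
  [0.045,-0.07,0.025,0.01,-0.22,0.02,-0.06],
  [0.045,-0.105,0.04,0.03,-0.33,0.03,-0.1],
  [0.045,-0.14,0.055,0.05,-0.44,0.04,-0.13],
  [0.045,-0.17,0.07,0.08,-0.5522,0.0484,-0.1687],
  [0.045,-0.1945,0.0811,0.1,-0.5522,0.0484,-0.1687],
  [0.045,-0.1945,0.0811,0.1251,-0.5522,0.0484,-0.1687],
  [0.045,-0.1945,0.0811,0.1251,-0.5522,0.0484,-0.1687],
  [0.045,-0.1945,0.0811,0.1251,-0.5522,0.0484,-0.1687],
  [0.045,-0.1945,0.0811,0.1251,-0.5522,0.0484,-0.1687],
])

```text
t: 7.42
tool_pos: [0.5001, -0.1449, 0.1387]
tool_rot: [1.949, 1.857, 0.529]
contact_force: [0.1, -0.4, 0.5]
opening: 0.0449
grip_force: 0.0
```

```bash
python3 - <<'E'
from plan import *
Rt,P=grasp('thick',.016)
print(delta(P,Rt)); T=wristshot('w5')
G,o=rackpose(np.load('thick.npy'))
im=cv2.imread('pics/w5.png')
A=[[.016,-.038,.058],[.016,-.026,.07],[.016,.026,.07],[.016,.038,.058],[0,-.038,.058],[0,-.026,.07],[0,.026,.07],[0,.038,.058]]
for a in A: cv2.circle(im,tuple(proj('wrist',o+G@np.array(a),T).round().astype(int)),2,(0,255,0),-1)
cv2.imwrite('pics/w5o.png',im)
E
```

```text
(array([-0.004 , -0.0052,  0.0811]), array([ 0.0044, -0.004 ,  0.0056]))
```

View pics/w5o.png

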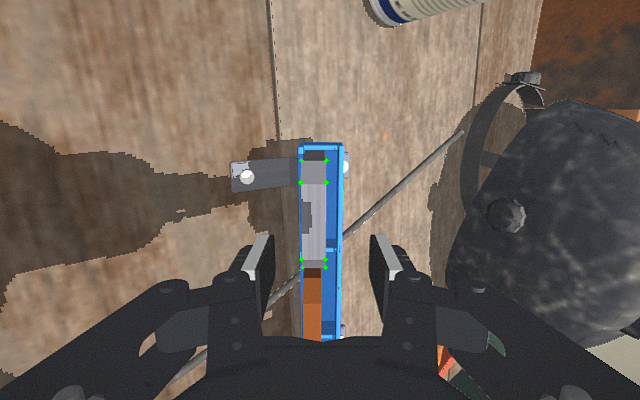

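The predicted plate corners (green, columns 302–327, rows 160–267) sit on the thick gusset, with the fingers either side of it. I settle for a moment, then recheck.

Call:
step_hand([
  [0.045,-0.004,-0.005,0.02,0,0,0],
  [0.045,-0.004,-0.005,0.03,0,0,0],
  [0.045,-0.004,-0.005,0.03,0,0,0],
  [0.045,-0.004,-0.005,0.03,0,0,0],
  [0.045,-0.004,-0.005,0.03,0,0,0],
])

```text
t: 7.88
tool_pos: [0.5115, -0.1503, 0.1116]
tool_rot: [1.947, 1.855, 0.529]
contact_force: [0.1, -0.8, -0.7]
opening: 0.0451
grip_force: 0.0
```

```bash
python3 - <<'E'
from plan import *
Rt,P=grasp('thick',.016)
print(delta(P,Rt))
E
```

```text
(array([ 0.001 , -0.001 ,  0.0518]), array([ 0.0062, -0.0024,  0.0057]))
```

Call:
step_hand([
  [0.045,0.001,-0.001,0.02,0.006,-0.002,0.006],
  [0.045,0.001,-0.001,0.04,0.006,-0.002,0.006],
  [0.045,0.001,-0.001,0.0518,0.006,-0.002,0.006],
  [0.045,0.001,-0.001,0.0518,0.006,-0.002,0.006],
  [0,0.001,-0.001,0.0518,0.006,-0.002,0.006],
  [0,0.001,-0.001,0.0518,0.006,-0.002,0.006],
  [0,0.001,-0.001,0.0518,0.006,-0.002,0.006],
  [0,0.001,-0.001,0.0518,0.006,-0.002,0.006],
], grip_n=80)

```text
t: 8.55
tool_pos: [0.5377, -0.1513, 0.067]
tool_rot: [1.958, 1.85, 0.523]
contact_force: [-5.1, 1.8, 6.5]
opening: 0.0147
grip_force: 78.9
```

```bash
python3 - <<'E'
from plan import *
Rt,P=grasp('thick',.016)
print(delta(P,Rt))
E
```

```text
(array([0.0007, 0.0004, 0.0001]), array([ 0.0006,  0.0002, -0.0017]))
```

Call:
step_hand([
  [0,0,0,-0.015,0,0,0],
  [0,0,0,-0.035,0,0,0],
  [0,0,0,-0.065,0,0,0],
  [0,0,0,-0.1,0,0,0],
  [0,0,0,-0.13,0,0,0],
  [0,0,0,-0.15,0,0,0],
  [0,0,0,-0.15,0,0,0],
  [0,0,0,-0.15,0,0,0],
])

```text
t: 9.22
tool_pos: [0.4579, -0.1466, 0.192]
tool_rot: [1.962, 1.852, 0.521]
contact_force: [0.9, -0.8, -7.6]
opening: 0.015
grip_force: 83.1
```

```bash
python3 - <<'E'
from plan import *
print(delta(jw(0,.031,.17),Rj)); print(jw(0,.031,.17))
E
```

```text
(array([ 0.2406, -0.0399,  0.0019]), array([ 0.5451, -0.0462,  0.1595]))
[0.43853368 0.09553336 0.17      ]
```

Call:
step_hand([
  [0,0.03,-0.005,0,0.08,-0.01,0.02],
  [0,0.065,-0.01,0,0.18,-0.015,0.05],
  [0,0.1,-0.02,0,0.28,-0.02,0.08],
  [0,0.135,-0.025,0,0.38,-0.03,0.11],
  [0,0.17,-0.03,0,0.47,-0.04,0.13],
  [0,0.2,-0.0399,0.001,0.5451,-0.0462,0.1595],
  [0,0.225,-0.0399,0.0019,0.5451,-0.0462,0.1595],
  [0,0.2406,-0.0399,0.0019,0.5451,-0.0462,0.1595],
  [0,0.2406,-0.0399,0.0019,0.5451,-0.0462,0.1595],
  [0,0.2406,-0.0399,0.0019,0.5451,-0.0462,0.1595],
  [0,0.2406,-0.0399,0.0019,0.5451,-0.0462,0.1595],
])

```text
t: 10.13
tool_pos: [0.4385, 0.0954, 0.1687]
tool_rot: [-2.451, -1.963, 0.003]
contact_force: [0.9, -0.2, -6.7]
opening: 0.0145
grip_force: 83.0
```

```bash
python3 - <<'E'
from plan import *
print(delta(jw(0,.031,.12),Rj))
T=wristshot('w6');im=cv2.imread('pics/w6.png')
for sx in(-1,1):
  for y,w in((.031,.0142),(-.031,.0112)):
    for X in([sx*.029,y+w,.057],[sx*.029,y-w,.057],[sx*.0445,y,.057]):
      cv2.circle(im,tuple(proj('wrist',jw(*X),T).round().astype(int)),2,(255,0,255),-1)
for P in rect if 0 else [(x,y,.018) for x in(-.05,.05) for y in(-.046,.046)]:cv2.circle(im,tuple(proj('wrist',jw(*P),T).round().astype(int)),2,(0,255,0),-1)
# gusset outline as it should hang from the tool
t=toolT()
for y in(-.008,.008):
  for x,z in((-.038,.039),(.038,.039),(.026,-.031),(.038,-.019)):
    cv2.circle(im,tuple(proj('wrist',t[:3,:3]@np.array([x,y,z])+t[:3,3],T).round().astype(int)),2,(0,255,255),-1)
cv2.imwrite('pics/w6o.png',im)
E
```

```text
(array([0.0002, 0.0001, 0.0487]), array([-0.0023,  0.0005,  0.0009]))
```

View pics/w6o.png

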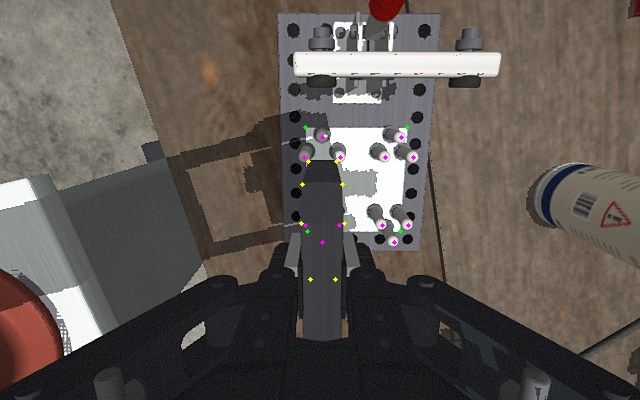

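Predicted dowel tips (magenta) and the held gusset's corners (yellow, end at row 161, columns 303–342) both match the picture, and the open bar is clear at rows 50–77. I lower it.

Call:
step_hand([
  [0,0,0,0.03,0,0,0],
  [0,0,0,0.055,0,0,0],
  [0,0,0,0.067,0,0,0],
  [0,0,0,0.073,0,0,0],
  [0,0,0,0.079,0,0,0],
  [0,0,0,0.085,0,0,0],
  [0,0,0,0.085,0,0,0],
])

```text
t: 10.77
tool_pos: [0.4392, 0.0954, 0.0856]
tool_rot: [-2.453, -1.963, -0.001]
contact_force: [-2.1, 0.2, -7.8]
opening: 0.015
grip_force: 82.9
```

```bash
python3 - <<'E'
from plan import *
print(delta(jw(0,.031,.057),Rj))
E
```

```text
(array([-0.    , -0.0007,  0.0286]), array([ 0.0001, -0.0005,  0.0001]))
```

Already inside the dowels (foot at about z 0.047) with hardly any side force, so I go on.

Call:
step_hand([
  [0,0,0,0.007,0,0,0],
  [0,0,0,0.014,0,0,0],
  [0,0,0,0.02,0,0,0],
  [0,0,0,0.025,0,0,0],
  [0,0,0,0.028,0,0,0],
  [0,0,0,0.029,0,0,0],
  [0,0,0,0.029,0,0,0],
])

```text
t: 11.35
tool_pos: [0.4392, 0.0955, 0.0567]
tool_rot: [-2.452, -1.963, -0.001]
contact_force: [-4.1, 1.3, -8.8]
opening: 0.0149
grip_force: 83.1
```

```bash
python3 - <<'E'
from plan import *
print(delta(jw(0,.031,.057),Rj))
E
```

```text
(array([-0.0002, -0.0007, -0.0003]), array([ 0.0002, -0.0005,  0.0005]))
```

Call:
step_hand([
  [0,0,0,0.001,0,0,0],
  [0,0,0,0.002,0,0,0],
  [0,0,0,0.002,0,0,0],
])

```text
t: 11.6
tool_pos: [0.4395, 0.0957, 0.0565]
tool_rot: [-2.452, -1.963, 0.0]
contact_force: [-9.3, 1.5, 3.7]
opening: 0.0148
grip_force: 84.6
```

Call:
step_hand([
  [0,0,0,0.001,0,0,0],
  [0,0,0,0.002,0,0,0],
  [0,0,0,0.002,0,0,0],
])

```text
t: 11.85
tool_pos: [0.4396, 0.0956, 0.0564]
tool_rot: [-2.451, -1.963, 0.002]
contact_force: [-17.1, 0.2, 15.9]
opening: 0.015
grip_force: 86.6
```

Seated: z stopped at 0.0565 and the force now pushes up. I release, back out and look.

Call:
step_hand([
  [0.04,0,0,0,0,0,0],
  [0.04,0,0,0,0,0,0],
  [0.04,0,0,0,0,0,0],
  [0.04,0,0,-0.02,0,0,0],
  [0.04,0,0,-0.055,0,0,0],
  [0.04,0,0,-0.095,0,0,0],
  [0.04,0,0,-0.135,0,0,0],
  [0.04,-0.04,0,-0.135,0,0,0],
  [0.04,-0.08,0,-0.135,0,0,0],
  [0.04,-0.12,0,-0.135,0,0,0],
  [0.04,-0.12,0,-0.135,0,0,0],
  [0.04,-0.12,0,-0.135,0,0,0],
  [0.04,-0.12,0,-0.135,0,0,0],
])

```text
t: 12.93
tool_pos: [0.414, -0.022, 0.1889]
tool_rot: [2.451, 1.961, 0.005]
contact_force: [0.9, -0.5, 0.4]
opening: 0.0401
grip_force: 0.0
```

```bash
python3 - <<'E'
from plan import *
Rt,P=grasp('thin',.01)
print(delta(P-Rt[:,2]*.08,Rt),delta(P-Rt[:,2]*.08,Rt)[0]);T=wristshot('w7');im=cv2.imread('pics/w7.png')
for x in(-.038,.038):
  for y in(.023,.039):cv2.circle(im,tuple(proj('wrist',jw(x,y,.018+.058),T).round().astype(int)),2,(0,255,0),-1)
for x in(-.026,.026):
  for y in(.023,.039):cv2.circle(im,tuple(proj('wrist',jw(x,y,.088),T).round().astype(int)),2,(0,255,0),-1)
cv2.imwrite('pics/w7o.png',im)
E
```

```text
(array([-0.271 ,  0.1331,  0.0539]), array([-0.5449,  0.0452, -0.1624])) [-0.271   0.1331  0.0539]
```

View pics/w7o.png

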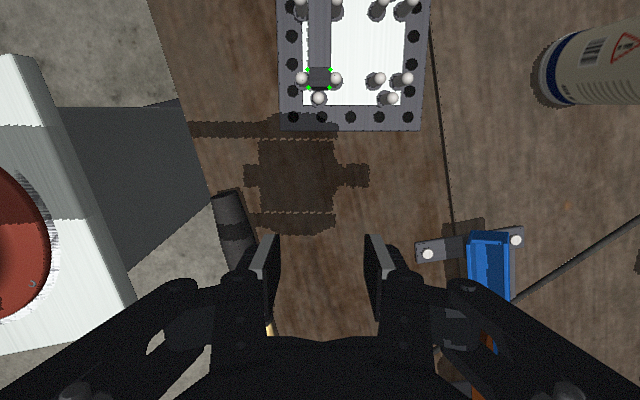

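The thick gusset stands in the wide slot; its visible end at about (318,78) agrees with the predicted corners at rows 70–88. Now the thin one.

Call:
step_hand([
  [0.045,-0.035,0.015,0,-0.08,0.006,-0.02],
  [0.045,-0.07,0.03,0,-0.16,0.013,-0.04],
  [0.045,-0.105,0.045,0,-0.24,0.02,-0.06],
  [0.045,-0.14,0.06,0,-0.32,0.027,-0.09],
  [0.045,-0.175,0.08,0,-0.4,0.034,-0.11],
  [0.045,-0.21,0.1,0,-0.48,0.04,-0.13],
  [0.045,-0.24,0.12,0.01,-0.5449,0.0452,-0.1624],
  [0.045,-0.271,0.1331,0.03,-0.5449,0.0452,-0.1624],
  [0.045,-0.271,0.1331,0.0539,-0.5449,0.0452,-0.1624],
  [0.045,-0.271,0.1331,0.0539,-0.5449,0.0452,-0.1624],
  [0.045,-0.271,0.1331,0.0539,-0.5449,0.0452,-0.1624],
  [0.045,-0.271,0.1331,0.0539,-0.5449,0.0452,-0.1624],
  [0.045,-0.271,0.1331,0.0539,-0.5449,0.0452,-0.1624],
])

```text
t: 14.07
tool_pos: [0.4852, -0.3146, 0.1362]
tool_rot: [1.953, 1.856, 0.521]
contact_force: [0.2, -0.2, 0.1]
opening: 0.0456
grip_force: 0.0
```

```bash
python3 - <<'E'
from plan import *
Rt,P=grasp('thin',.010)
print(delta(P,Rt))
T=wristshot('w8');G,o=rackpose(np.load('thin.npy'));im=cv2.imread('pics/w8.png')
for a in [[x,y,z] for x in(0,.01) for y,z in((-.038,.058),(-.026,.07),(.026,.07),(.038,.058))]: cv2.circle(im,tuple(proj('wrist',o+G@np.array(a),T).round().astype(int)),1,(0,255,0),-1)
cv2.imwrite('pics/w8o.png',cv2.resize(im[120:320,220:420],(600,600)))
E
```

```text
(array([-0.001 , -0.001 ,  0.0805]), array([-0.0003,  0.0001,  0.0039]))
```

View pics/w8o.png

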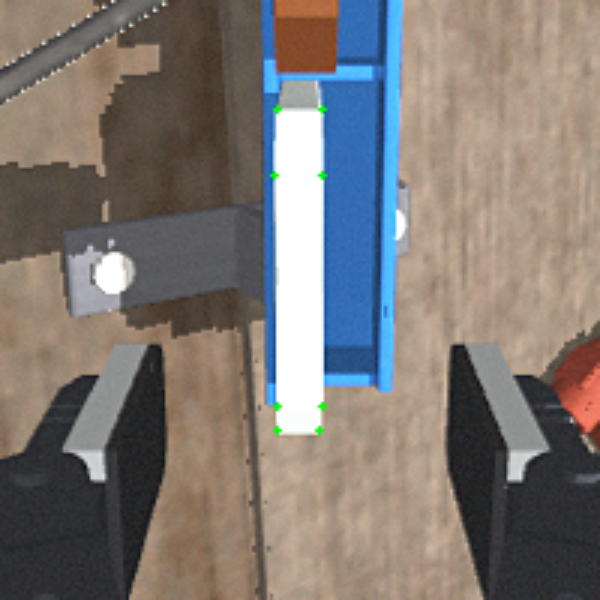

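The thin plate's outline matches the predicted corners to within a pixel or two, and the fingers straddle it. Descend and grip.

Call:
step_hand([
  [0.045,-0.001,-0.001,0.025,0,0,0.004],
  [0.045,-0.001,-0.001,0.05,0,0,0.004],
  [0.045,-0.001,-0.001,0.07,0,0,0.004],
  [0.045,-0.001,-0.001,0.0805,0,0,0.004],
  [0.045,-0.001,-0.001,0.0805,0,0,0.004],
  [0,-0.001,-0.001,0.0805,0,0,0.004],
  [0,-0.001,-0.001,0.0805,0,0,0.004],
  [0,-0.001,-0.001,0.0805,0,0,0.004],
  [0,-0.001,-0.001,0.0805,0,0,0.004],
  [0,-0.001,-0.001,0.0805,0,0,0.004],
], grip_n=70)

```text
t: 14.95
tool_pos: [0.5255, -0.3192, 0.067]
tool_rot: [1.959, 1.85, 0.522]
contact_force: [-3.0, 2.0, 7.1]
opening: 0.0091
grip_force: 69.5
```

```bash
python3 - <<'E'
from plan import *
Rt,P=grasp('thin',.010)
print(delta(P,Rt))
E
```

```text
(array([0.0014, 0.0005, 0.0004]), array([ 0.    ,  0.0009, -0.0023]))
```

Call:
step_hand([
  [0,0,0,-0.015,0,0,0],
  [0,0,0,-0.035,0,0,0],
  [0,0,0,-0.065,0,0,0],
  [0,0,0,-0.1,0,0,0],
  [0,0,0,-0.13,0,0,0],
  [0,0,0,-0.15,0,0,0],
  [0,0,0,-0.15,0,0,0],
  [0,0,0,-0.15,0,0,0],
  [0,0,0,-0.15,0,0,0],
])

```text
t: 15.7
tool_pos: [0.4461, -0.3132, 0.1903]
tool_rot: [1.965, 1.853, 0.522]
contact_force: [0.3, 0.3, -5.8]
opening: 0.009
grip_force: 71.6
```

```bash
python3 - <<'E'
from plan import *
print(delta(jw(0,-.031,.17),Rj)); print(jw(0,-.031,.17))
E
```

```text
(array([0.3974, 0.0144, 0.0346]), array([ 0.5429, -0.0492,  0.1584]))
[0.49902631 0.08194504 0.17      ]
```

Call:
step_hand([
  [0,0.035,0.001,0.003,0.05,-0.005,0.015],
  [0,0.07,0.003,0.006,0.1,-0.01,0.03],
  [0,0.105,0.004,0.01,0.16,-0.015,0.045],
  [0,0.14,0.005,0.013,0.21,-0.02,0.06],
  [0,0.175,0.007,0.016,0.27,-0.025,0.08],
  [0,0.21,0.008,0.02,0.32,-0.03,0.095],
  [0,0.245,0.009,0.022,0.38,-0.035,0.11],
  [0,0.28,0.01,0.025,0.43,-0.04,0.125],
  [0,0.315,0.012,0.028,0.48,-0.045,0.14],
  [0,0.35,0.013,0.031,0.52,-0.047,0.15],
  [0,0.38,0.0144,0.0346,0.5429,-0.0492,0.1584],
  [0,0.3974,0.0144,0.0346,0.5429,-0.0492,0.1584],
  [0,0.3974,0.0144,0.0346,0.5429,-0.0492,0.1584],
  [0,0.3974,0.0144,0.0346,0.5429,-0.0492,0.1584],
  [0,0.3974,0.0144,0.0346,0.5429,-0.0492,0.1584],
  [0,0.3974,0.0144,0.0346,0.5429,-0.0492,0.1584],
])

```text
t: 17.03
tool_pos: [0.4994, 0.0803, 0.1705]
tool_rot: [2.452, 1.96, -0.002]
contact_force: [0.4, 0.3, -4.4]
opening: 0.0089
grip_force: 71.5
```

```bash
python3 - <<'E'
from plan import *
print(delta(jw(-.001,-.031,.12),Rj))
# measure the held plate in the wrist view: end of the plate vs model
T=wristshot('w9');im=cv2.imread('pics/w9.png');t=toolT()
g=cv2.cvtColor(im,cv2.COLOR_BGR2GRAY)
for x,z in((.038,.039),(.038,0),(.038,-.019),(.026,-.031)):
    print((x,z),[proj('wrist',t[:3,:3]@np.array([x,y,z])+t[:3,3],T).round(1).tolist() for y in(-.005,.005)])
print(im[140:240:4,322].tolist())
for v in(170,180,190,200):print(v,g[v,296:350].tolist())
E
```

```text
(array([ 0.0006, -0.0008,  0.0505]), array([ 0.0014,  0.0024, -0.001 ]))
(0.038, 0.039) [[313.3, 160.3], [330.8, 160.3]]
(0.038, 0) [[311.1, 173.9], [333.1, 173.9]]
(0.038, -0.019) [[309.6, 183.4], [334.7, 183.4]]
(0.026, -0.031) [[308.7, 222.2], [335.6, 222.2]]
[[122, 122, 125], [197, 203, 193], [198, 202, 196], [192, 197, 190], [200, 208, 196], [129, 131, 126], [133, 136, 132], [137, 146, 134], [130, 135, 130], [137, 137, 134], [135, 141, 136], [175, 181, 170], [181, 185, 174], [180, 183, 175], [174, 179, 172], [178, 183, 178], [179, 181, 177], [177, 185, 178], [180, 183, 178], [178, 183, 176], [189, 193, 187], [193, 200, 191], [193, 203, 193], [191, 197, 188], [194, 198, 190]]
170 [200, 196, 193, 195, 193, 193, 195, 194, 204, 204, 197, 192, 194, 200, 210, 182, 136, 138, 140, 137, 136, 135, 137, 138, 137, 136, 137, 138, 139, 133, 138, 135, 134, 135, 134, 125, 146, 199, 202, 209, 132, 76, 83, 81, 89, 76, 28, 16, 0, 0, 9, 3, 11, 0]
180 [199, 196, 192, 195, 197, 195, 192, 194, 200, 201, 195, 192, 196, 204, 148, 138, 143, 139, 143, 141, 146, 143, 140, 139, 144, 137, 139, 136, 143, 141, 140, 138, 143, 138, 135, 139, 130, 126, 197, 208, 108, 71, 76, 84, 80, 78, 81, 85, 79, 83, 83, 81, 79, 82]
190 [199, 194, 193, 195, 191, 195, 194, 192, 198, 204, 196, 191, 194, 189, 182, 181, 180, 178, 184, 177, 183, 176, 185, 182, 177, 177, 181, 182, 184, 183, 182, 179, 179, 181, 184, 183, 179, 179, 191, 200, 101, 68, 83, 84, 74, 31, 3, 10, 15, 11, 16, 15, 19, 2]
200 [194, 190, 195, 191, 192, 192, 186, 189, 199, 207, 198, 191, 185, 193, 183, 183, 181, 184, 181, 184, 180, 179, 181, 179, 183, 181, 181, 181, 181, 181, 181, 179, 181, 184, 181, 182, 182, 179, 195, 203, 107, 68, 72, 81, 76, 67, 142, 154, 155, 147, 148, 141, 146, 151]
```

The plate's end and sides agree with the model to within 1 mm. Lower.

Call:
step_hand([
  [0,0.0006,-0.0008,0.03,0,0.002,0],
  [0,0.0006,-0.0008,0.055,0,0.002,0],
  [0,0.0006,-0.0008,0.068,0,0.002,0],
  [0,0.0006,-0.0008,0.074,0,0.002,0],
  [0,0.0006,-0.0008,0.08,0,0.002,0],
  [0,0.0006,-0.0008,0.086,0,0.002,0],
  [0,0.0006,-0.0008,0.086,0,0.002,0],
  [0,0.0006,-0.0008,0.086,0,0.002,0],
])

```text
t: 17.75
tool_pos: [0.4996, 0.0813, 0.0861]
tool_rot: [2.451, 1.961, 0.003]
contact_force: [-1.1, -0.8, -5.3]
opening: 0.0086
grip_force: 71.4
```

```bash
python3 - <<'E'
from plan import *
print(delta(jw(-.001,-.031,.057),Rj))
E
```

```text
(array([-0.0005, -0.0008,  0.0291]), array([ 0.0032, -0.0001, -0.0006]))
```

Call:
step_hand([
  [0,0,-0.0005,0.007,0.003,0,0],
  [0,0,-0.0005,0.014,0.003,0,0],
  [0,0,-0.0005,0.02,0.003,0,0],
  [0,0,-0.0005,0.025,0.003,0,0],
  [0,0,-0.0005,0.028,0.003,0,0],
  [0,0,-0.0005,0.030,0.003,0,0],
  [0,0,-0.0005,0.030,0.003,0,0],
])

```text
t: 18.33
tool_pos: [0.4998, 0.0815, 0.0583]
tool_rot: [-2.453, -1.963, 0.001]
contact_force: [-8.3, 0.5, 12.7]
opening: 0.0089
grip_force: 74.0
```

Call:
step_hand([
  [0,0,0,0.001,0,0,0],
  [0,0,0,0.002,0,0,0],
  [0,0,0,0.002,0,0,0],
])

```text
t: 18.58
tool_pos: [0.5, 0.0815, 0.0583]
tool_rot: [-2.452, -1.963, 0.002]
contact_force: [-14.6, -1.1, 24.1]
opening: 0.0088
grip_force: 75.8
```

Bottomed at 0.0583. The 1.8 mm difference from the thick one matches the 1.4 mm difference in fitted rack heights. I release, lift, move back and measure both by edge fit.

Call:
step_hand([
  [0.04,0,0,0,0,0,0],
  [0.04,0,0,0,0,0,0],
  [0.04,0,0,0,0,0,0],
  [0.04,0,0,-0.02,0,0,0],
  [0.04,0,0,-0.055,0,0,0],
  [0.04,0,0,-0.095,0,0,0],
  [0.04,0,0,-0.135,0,0,0],
  [0.04,-0.03,-0.01,-0.175,0,0,0],
  [0.04,-0.06,-0.02,-0.2,0,0,0],
  [0.04,-0.06,-0.03,-0.2,0,0,0],
  [0.04,-0.06,-0.03,-0.2,0,0,0],
  [0.04,-0.06,-0.03,-0.2,0,0,0],
  [0.04,-0.06,-0.03,-0.2,0,0,0],
])

```text
t: 19.67
tool_pos: [0.4565, 0.0298, 0.2522]
tool_rot: [-2.452, -1.962, 0.001]
contact_force: [0.3, -0.6, -1.0]
opening: 0.0401
grip_force: 0.0
```

```bash
python3 - <<'E'
from plan import *
import fit
T=wristshot('wa');fit.V={'wa':(cv2.imread('pics/wa.png'),T)}
fit.DT={'wa':cv2.distanceTransform(255-cv2.Canny(cv2.GaussianBlur(fit.V['wa'][0],(3,3),0),30,90),cv2.DIST_L2,5)}
for nm,y,t in(('thick',.031,.016),('thin',-.031,.01)):
    A=np.vstack([fit.seg([[-.026,-t/2,.07],[.026,-t/2,.07],[.026,t/2,.07],[-.026,t/2,.07]],25),fit.seg([[-.038,-t/2,.058],[-.026,-t/2,.07],[-.026,t/2,.07],[-.038,t/2,.058]],12)])
    m=lambda x:(A@Rz(x[3]).T+[x[0],x[1]+y,.018+x[2]])@J.T+jo
    r=fit.fit(m,np.zeros(4),['wa'],np.array([.002,.002,.002,.02]),n=40)
    print(nm,r.x.round(4),'rms px',np.sqrt(np.mean(fit.cost(m(r.x),['wa'])**2)).round(2),'at 0:',np.sqrt(np.mean(fit.cost(m(np.zeros(4)),['wa'])**2)).round(2))
g=.08
for th in(1.45,):
    P=jw(.112+g*np.cos(th),0,.096+g*np.sin(th))
    print(delta(P+[0,0,-.019+.06],Rj),P)
im=fit.V['wa'][0].astype(int);mk=(im[:,:,2]>140)&(im[:,:,1]<60)&(im[:,:,0]<60);v,u=np.nonzero(mk)
print('red',len(u),(u.min(),u.max(),v.min(),v.max()) if len(u) else '')
for th in(1.3,1.4,1.45,1.5):print(th,[proj('wrist',jw(.112+r*np.cos(th),0,.096+r*np.sin(th)),T).round(0).tolist() for r in(.034,.098)])
E
```

```text
thick [ 0.0009 -0.0007  0.0014 -0.0107] rms px 1.19 at 0: 1.34
thin [ 0.0003 -0.0017 -0.0068 -0.0113] rms px 0.54 at 0: 0.97
(array([ 0.1817, -0.0006,  0.0354]), array([-0.0024,  0.0002,  0.0004])) [0.49543945 0.20742204 0.17541704]
red 0 
1.3 [[320.0, -59.0], [320.0, -159.0]]
1.4 [[320.0, -54.0], [320.0, -139.0]]
1.45 [[320.0, -51.0], [320.0, -128.0]]
1.5 [[320.0, -49.0], [320.0, -117.0]]
```

Both gussets are in place within about 2 mm; single-view z is weak, but neither stands high. Next I locate the handle from the fixed cameras.

```bash
python3 - <<'E'
from plan import *
for n,box in(('top',(225,320,160,230)),('side',(285,330,125,190))):
    im=get_image(n).astype(int);cv2.imwrite(f'pics/{n}9.png',im[:,:,::-1])
    m=(im[:,:,0]>110)&(im[:,:,1]<75)&(im[:,:,2]<75);v,u=np.nonzero(m);s=(u>=box[0])&(u<box[1])&(v>=box[2])&(v<box[3]);u,v=u[s],v[s]
    print(n,len(u),(u.min(),u.max(),v.min(),v.max(),u.mean().round(1),v.mean().round(1)) if len(u) else '')
    for th in(1.3,1.4,1.5):print(th,[proj(n,jw(.112+r*np.cos(th),0,.096+r*np.sin(th))).round(1).tolist() for r in(.034,.066,.098)])
E
```

```text
top 24 (np.int64(264), np.int64(310), np.int64(179), np.int64(229), np.float64(281.4), np.float64(202.9))
1.3 [[266.6, 198.8], [262.2, 197.1], [257.4, 195.2]]
1.4 [[267.7, 199.1], [264.3, 197.5], [260.6, 195.9]]
1.5 [[268.8, 199.3], [266.5, 198.0], [264.0, 196.7]]
side 45 (np.int64(303), np.int64(306), np.int64(140), np.int64(160), np.float64(304.4), np.float64(147.6))
1.3 [[304.2, 159.8], [304.7, 150.2], [305.2, 140.5]]
1.4 [[304.0, 160.1], [304.2, 150.8], [304.4, 141.3]]
1.5 [[303.7, 160.5], [303.7, 151.5], [303.6, 142.4]][ WARN:0@1.018] global loadsave.cpp:1063 imwrite_ Unsupported depth image for selected encoder is fallbacked to CV_8U.
```

Call:
step_hand([
  [0.06,0.04,0,0,0,0,0],
  [0.06,0.08,0,0,0,0,0],
  [0.06,0.12,0,0,0,0,0],
  [0.06,0.16,0,0,0,0,0],
  [0.06,0.183,0,0,0,0,0],
  [0.06,0.183,0,0,0,0,0],
  [0.06,0.183,0,0.03,0,0,0],
  [0.06,0.183,0,0.06,0,0,0],
  [0.06,0.183,0,0.08,0,0,0],
  [0.06,0.183,0,0.096,0,0,0],
  [0.06,0.183,0,0.096,0,0,0],
  [0.06,0.183,0,0.096,0,0,0],
], grip_n=25)

```text
t: 20.82
tool_pos: [0.4958, 0.2076, 0.156]
tool_rot: [-2.452, -1.962, 0.005]
contact_force: [0.5, 0.1, -0.5]
opening: 0.0603
grip_force: 0.0
```

```bash
python3 - <<'E'
from plan import *
print(J.T@(toolT()[:3,3]-jo))
T=wristshot('wb');im=cv2.imread('pics/wb.png').astype(int);m=(im[:,:,2]>110)&(im[:,:,1]<75)&(im[:,:,0]<75);m[:,:200]=0;m[:,440:]=0
for v in range(100,400,20):
    u=np.nonzero(m[v])[0]
    if len(u):print(v,u.min(),u.max())
for th in(1.3,1.42):print(th,[proj('wrist',jw(.112+r*np.cos(th),0,.096+r*np.sin(th)),T).round(0).tolist() for r in(.034,.066,.098)])
E
```

```text
[ 0.1219473  -0.00034915  0.15598178]
240 308 334
260 304 337
280 299 341
300 303 338
1.3 [[321.0, 231.0], [321.0, 238.0], [320.0, 250.0]]
1.42 [[321.0, 238.0], [321.0, 255.0], [320.0, 281.0]]
```

The handle is between the fingers at about 1.42 rad (tip seen at row ~281, as predicted). Pinch it and swing it down.

Call:
step_hand([
  [0,0.001,0,0,0,0,0],
  [0,0.001,0,0,0,0,0],
  [0,0.001,0,0,0,0,0],
  [0,0.001,0,0,0,0,0],
  [0,0.001,0,0,0,0,0],
  [0,0.01,0,0.002,0,0,0],
  [0,0.018,0,0.0046,0,0,0],
  [0,0.025,0,0.008,0,0,0],
  [0,0.0322,0,0.0118,0,0,0],
  [0,0.039,0,0.0165,0,0,0],
  [0,0.0447,0,0.0217,0,0,0],
  [0,0.05,0,0.0275,0,0,0],
  [0,0.055,0,0.0339,0,0,0],
], grip_n=25)

```text
t: 21.95
tool_pos: [0.5082, 0.2631, 0.1254]
tool_rot: [-2.451, -1.962, 0.0]
contact_force: [-7.1, 1.3, 6.8]
opening: 0.0149
grip_force: 24.5
```

Call:
step_hand([
  [0,0.0045,0,0.007,0,0,0],
  [0,0.0077,0,0.0141,0,0,0],
  [0,0.0105,0,0.0217,0,0,0],
  [0,0.0124,0,0.0293,0,0,0],
  [0,0.0136,0,0.0372,0,0,0],
  [0,0.014,0,0.0412,0,0,0],
  [0,0.014,0,0.0452,0,0,0],
  [0,0.014,0,0.0472,0,0,0],
  [0,0.014,0,0.0472,0,0,0],
])

```text
t: 22.7
tool_pos: [0.5114, 0.2777, 0.0775]
tool_rot: [-2.45, -1.961, -0.004]
contact_force: [-3.2, 7.7, 1.7]
opening: 0.015
grip_force: 25.2
```

```bash
python3 - <<'E'
from plan import *
print(J.T@(toolT()[:3,3]-jo))
E
```

```text
[ 0.19373707 -0.00020306  0.0774897 ]
```

Call:
step_hand([
  [0,0,0,0.002,0,0,0],
  [0,0,0,0.004,0,0,0],
  [0,0,0,0.004,0,0,0],
  [0,0,0,0.004,0,0,0],
])

```text
t: 23.03
tool_pos: [0.5114, 0.2775, 0.0736]
tool_rot: [-2.45, -1.961, -0.003]
contact_force: [-4.4, 7.6, 2.0]
opening: 0.015
grip_force: 25.2
```

Call:
step_hand([
  [0.06,0,0,0,0,0,0],
  [0.06,0,0,0,0,0,0],
  [0.06,0,0,0,0,0,0],
  [0.06,0,0,0,0,0,0],
  [0.06,0,0,-0.03,0,0,0],
  [0.06,0,0,-0.07,0,0,0],
  [0.06,0,0,-0.11,0,0,0],
  [0.06,-0.04,0,-0.14,0,0,0],
  [0.06,-0.08,0,-0.16,0,0,0],
  [0.06,-0.08,0,-0.16,0,0,0],
  [0.06,-0.08,0,-0.16,0,0,0],
  [0.06,-0.08,0,-0.16,0,0,0],
])

```text
t: 24.03
tool_pos: [0.4945, 0.1971, 0.2325]
tool_rot: [-2.454, -1.961, -0.002]
contact_force: [-0.9, -0.0, -0.2]
opening: 0.06
grip_force: 0.0
```

```bash
python3 - <<'E'
from plan import *
T=wristshot('wc')
def red(im,box):
    im=im.astype(int);m=(im[:,:,2]>110)&(im[:,:,1]<75)&(im[:,:,0]<75);v,u=np.nonzero(m);s=(u>=box[0])&(u<box[1])&(v>=box[2])&(v<box[3]);u,v=u[s],v[s]
    return (len(u),u.min(),u.max(),v.min(),v.max()) if len(u) else 0
for n,box in(('wrist',(200,440,0,399)),('side',(290,330,100,200)),('top',(215,300,150,230))):
    if n=='wrist':im=cv2.imread('pics/wc.png');TT=T
    else:im=get_image(n)[:,:,::-1];TT=None;cv2.imwrite(f'pics/{n}c.png',im)
    print(n,red(im,box))
    for th in(-.1,0,.1,.2):print(th,[proj(n,jw(.112+r*np.cos(th),0,.096+r*np.sin(th)),TT).round(1).tolist() for r in(.034,.098)])
E
```

```text
wrist (1696, np.int64(309), np.int64(330), np.int64(58), np.int64(148))
-0.1 [[319.9, 146.1], [319.7, 69.8]]
0 [[319.9, 146.3], [319.6, 67.8]]
0.1 [[319.9, 147.0], [319.5, 66.9]]
0.2 [[319.9, 148.0], [319.5, 67.4]]
side (34, np.int64(306), np.int64(312), np.int64(152), np.int64(162))
-0.1 [[306.4, 165.4], [311.0, 157.6]]
0 [[306.4, 164.5], [311.0, 155.1]]
0.1 [[306.3, 163.6], [310.9, 152.7]]
0.2 [[306.3, 162.8], [310.8, 150.4]]
top (73, np.int64(215), np.int64(281), np.int64(166), np.int64(228))
-0.1 [[260.5, 198.2], [240.7, 193.7]]
0 [[260.3, 198.0], [239.9, 193.3]]
0.1 [[260.1, 197.9], [239.3, 192.9]]
0.2 [[260.1, 197.9], [239.1, 192.7]]
```

The side view puts the handle near 0 rad. To be sure, I press gently on it from above with shut fingers.

Call:
step_hand([
  [0,0.04,0,0,0,0,0],
  [0,0.07,0,0.03,0,0,0],
  [0,0.07,0,0.06,0,0,0],
  [0,0.07,0,0.09,0,0,0],
  [0,0.07,0,0.11,0,0,0],
  [0,0.07,0,0.115,0,0,0],
  [0,0.07,0,0.115,0,0,0],
  [0,0.07,0,0.115,0,0,0],
])

```text
t: 24.85
tool_pos: [0.5099, 0.2661, 0.1177]
tool_rot: [2.452, 1.963, -0.0]
contact_force: [0.6, -0.5, 1.0]
opening: 0.0
grip_force: 0.0
```

Call:
step_hand([
  [0,0,0,0.006,0,0,0],
  [0,0,0,0.01,0,0,0],
  [0,0,0,0.012,0,0,0],
  [0,0,0,0.012,0,0,0],
  [0,0,0,0.012,0,0,0],
])

```text
t: 25.27
tool_pos: [0.5103, 0.2658, 0.1064]
tool_rot: [2.453, 1.962, 0.002]
contact_force: [0.7, 0.7, 1.5]
opening: -0.0
grip_force: 0.9
```

Call:
step_hand([
  [0,0,0,0.002,0,0,0],
  [0,0,0,0.004,0,0,0],
  [0,0,0,0.004,0,0,0],
  [0,0,0,0.004,0,0,0],
])

```text
t: 25.6
tool_pos: [0.5105, 0.2661, 0.1037]
tool_rot: [2.453, 1.962, 0.003]
contact_force: [-2.1, 0.2, 9.7]
opening: 0.0002
grip_force: 4.7
```

Call:
step_hand([
  [0,0,0,0.001,0,0,0],
  [0,0,0,0.003,0,0,0],
  [0,0,0,0.003,0,0,0],
])

```text
t: 25.85
tool_pos: [0.5107, 0.2661, 0.1033]
tool_rot: [2.452, 1.963, 0.002]
contact_force: [-8.8, -2.8, 21.0]
opening: 0.0001
grip_force: 10.8
```

There is a firm stop with the grip's top at 0.1035 m, so the handle is level. I retreat and check the gussets and bystanders before handing in.

Call:
step_hand([
  [0,0,0,-0.02,0,0,0],
  [0,0,0,-0.06,0,0,0],
  [0,0,0,-0.1,0,0,0],
  [0,-0.04,0,-0.14,0,0,0],
  [0,-0.08,0,-0.16,0,0,0],
  [0,-0.12,0,-0.17,0,0,0],
  [0,-0.16,0,-0.17,0,0,0],
  [0,-0.2,0,-0.17,0,0,0],
  [0,-0.22,0,-0.17,0,0,0],
  [0,-0.22,0,-0.17,0,0,0],
  [0,-0.22,0,-0.17,0,0,0],
  [0,-0.22,0,-0.17,0,0,0],
])

```text
t: 26.85
tool_pos: [0.4612, 0.0511, 0.2681]
tool_rot: [-2.453, -1.962, 0.001]
contact_force: [0.8, -0.3, -1.2]
opening: 0.0002
grip_force: 0.0
```

```bash
python3 - <<'E'
from plan import *
import fit
T=wristshot('wd');im=cv2.imread('pics/wd.png');fit.V={'wd':(im,T)}
fit.DT={'wd':cv2.distanceTransform(255-cv2.Canny(cv2.GaussianBlur(im,(3,3),0),30,90),cv2.DIST_L2,5)}
for nm,y,t in(('thick',.031,.016),('thin',-.031,.01)):
    A=np.vstack([fit.seg([[-.026,-t/2,.07],[-.005,-t/2,.07],[-.005,t/2,.07],[-.026,t/2,.07]],25)[np.r_[0:25,50:75,75:100]],fit.seg([[-.038,-t/2,.058],[-.026,-t/2,.07],[-.026,t/2,.07],[-.038,t/2,.058]],12)])
    m=lambda x:(A@Rz(x[2]).T+[x[0],x[1]+y,.018])@J.T+jo
    r=fit.fit(m,np.zeros(3),['wd'],np.array([.002,.002,.02]),n=40)
    print(nm,r.x.round(4),'rms px',np.sqrt(np.mean(fit.cost(m(r.x),['wd'])**2)).round(2))
a=cv2.imread('pics/top0.png').astype(int);b=get_image('top')[:,:,::-1].astype(int)
for n,(u0,u1,v0,v1) in dict(can=(315,345,120,165),tape=(212,245,243,262),torch=(340,432,228,268),rusty=(398,424,180,200)).items():print(n,np.abs(a-b)[v0:v1,u0:u1].mean().round(1))
E
```

```text
thick [-0.0086 -0.0019 -0.1088] rms px 1.25
thin [-0.0013 -0.0012 -0.0097] rms px 0.57
can 3.9
tape 2.4
torch 5.7
rusty 3.7
```

```bash
python3 - <<'E'
from plan import *
T=np.load('pics/wd.npy');im=cv2.imread('pics/wd.png');g=cv2.cvtColor(im,6)
for x in(-.02,0.0):
    a,b=[proj('wrist',jw(x,.031+s,.088),T) for s in(.008,-.008)];v=int(round(a[1]))
    print('pred cols',a.round(1),b.round(1),g[v,int(min(a[0],b[0]))-8:int(max(a[0],b[0]))+9].tolist())
for z,x in((.088,-.026),(.076,-.038)):print('pred row',x,proj('wrist',jw(x,.031,z),T).round(1))
u=int(proj('wrist',jw(-.026,.031,.088),T)[0]);v=int(proj('wrist',jw(-.026,.031,.088),T)[1]);print(v-15,g[v-15:v+40,u].tolist())
E
```

```text
pred cols [282.5 157.4] [298.3 157.4] [55, 55, 50, 50, 75, 96, 108, 107, 101, 66, 53, 59, 57, 59, 53, 54, 54, 52, 69, 57, 51, 56, 57, 60, 58, 36, 21, 31, 40, 91, 94, 110, 106]
pred cols [281.8 137.5] [297.8 137.4] [64, 116, 110, 120, 110, 109, 115, 119, 62, 54, 52, 53, 54, 59, 59, 55, 53, 56, 62, 54, 55, 46, 54, 49, 53, 57, 35, 36, 23, 12, 148, 150, 147]
pred row -0.026 [290.5 163.2]
pred row -0.038 [291.9 172.5]
148 [63, 57, 55, 55, 57, 57, 52, 53, 56, 54, 54, 52, 52, 58, 56, 48, 45, 47, 42, 45, 47, 43, 39, 41, 86, 107, 116, 112, 98, 66, 53, 53, 56, 57, 62, 58, 58, 60, 53, 54, 57, 57, 47, 32, 36, 38, 39, 48, 44, 42, 44, 50, 47, 48, 41]
```

The thick plate's edges (columns 283–299, rows 163 and 172) match the seated prediction to a pixel, and the bystanders are unmoved. Handing in.

```bash
python3 -c "
from station import ctrl, get_image, camera_params
print(ctrl.finish_job())"
```

```text
the job is handed in; nothing more can be done
None
```

I handed the job in at about 27 s of the 72 s allowed: both gussets stand fully down in their slots, the handle is pressed level against its stop, and the last camera check showed the bystanders and the rusty gusset unmoved; `ctrl.finish_job()` returned no verdict.

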